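Cap the sprinkler riser

TASK

Put the sprinkler together on the brass post of the grey stand, where the steel filter support is already in place: first slip the thick blue spacer ring over the post so that it lies flat on the filter support, then cap it with the green sprinkler head, upright over the post and resting on the spacer. Let go of both.

Things in the scene. Friction and masses are not known exactly. Their poses are not given: they have to be found in the camera images.
- seat (a point): Centre of the flat top of the steel filter support (60 mm disc) on the fixed stand, where the spacer's underside comes to rest, on the post's axis. Stand: round grey flange 110 mm across, 14 mm high, on the slab, then the support, 6 mm: this point is 20 mm above the slab. The brass post rises 48 mm above this point (z up): 12 mm thick for 40 mm, then tapering to a 6 mm tip.
- spacer_mid (a point): Centre (half-way up, on the axis) of the loose blue plastic spacer ring: 56 mm outside, through-hole 30 mm, 26 mm high, about 40 g, lying flat on the slab, underside 13 mm below this point. z is its axis, up. (The lower bare steel ring nearby is a bearing race, not part of the job.)
- head_mid (a point): Centre (half-way up, on the axis) of the loose green sprinkler head, the cap: 62 mm high, about 60 g, upright on the slab, underside 31 mm below this point. Ribbed round body 44 mm across (46 over ribs) up to 46 mm, then a black neck 18 mm and a green disc 30 mm across. A socket 30 mm wide and 30 mm deep in its underside takes the post's tip. z is its axis, up.
Not all that is in view belongs to the job. What is shaped like the part that bears spacer_mid but black or pink is not meant.

How it is judged (in metres and radians):
On the way:
1. the blue spacer lies flat on the filter support over the post, let go, while the sprinkler head is still away from the stand (z of spacer_mid in the frame of seat between 0.008 and 0.018 m and horizontal distance between spacer_mid and seat below 0.015 m and angle between spacer_mid's own z axis and vertical below 0.17 rad and horizontal distance between head_mid and seat above 0.06 m and contact force between the fingers and spacer below 0.1 N), for 0.2 s.
At the end, for the whole second after the job is handed in: The blue spacer lies flat on the filter support over the post (its height within 5 mm, within 15 mm of the axis, tilt under 10 degrees) and the green head stands upright over the post on top of the spacer (its height within 6 mm, within 15 mm of the axis, tilt under 10 degrees), both let go (z of spacer_mid in the frame of seat between 0.008 and 0.018 m and horizontal distance between each of spacer_mid, head_mid and seat below 0.015 m and angle between each of spacer_mid, head_mid's own z axis and vertical below 0.17 rad and z of head_mid in the frame of seat between 0.051 and 0.063 m); the robot touches nothing.
It also fails if it takes over 51 s, if anything falls off the work surface, if the arm or the gripper's body presses on something with over 40 N, if the wrist force passes 120 N, or if a joint passes its speed limit or range.

ROBOT

A 6-joint arm with a two-finger parallel gripper is mounted at the origin on the work surface. World frame = base frame: x ahead of the robot, y to its left, z up, the work surface at z = 0. Lengths are in m, angles in degrees, forces in N, time in s.
With the tool pointing down it reaches from about 0.4 to 0.825 m from the base axis. Payload 7 kg.
Tool frame: the origin (TCP) lies on the centre line of the jaws, within the pads' length; the fingertips stand 11 mm ahead of it and the grasp point (between the pads) lies 8 mm behind it; z points along the fingers, y is the direction in which the jaws open and shut (so a half turn about z gives the same grasp; the last joint's range is limited). The gripper opens to 88 mm and grips with 3 to 60 N. Pads are 19 mm wide; open, the fingers measure 130 mm over their backs; the gripper's body (78 mm by 193 mm) begins 47 mm behind the grasp point.
Start: joints at [-57.462, 20.546, 0.682, 0, -70.136, -16.507], TCP at [0.186, -0.649, 0.238] pointing down, gripper open.
Joint ranges: [-176.03, 176.03], [-82.01, 121.73], [-58.28, 71.71], [-173.87, 95.51], [-174.79, -0.11], [-173.66, 173.66]. Speed limits (degrees/s): [136.94, 136.94, 172.46, 180, 180, 180].

INTERFACE

Orientations are given as [roll, pitch, yaw] about the fixed x, y, z axes, in that order (R = Rz(yaw) Ry(pitch) Rx(roll)).
In Python, from plant import ctrl, cams, order gives the robot as it stands.
- The arm moves only by the tool jog_arm, never from a script. Its argument "motion" is a list of rows, each an object with "offset": the shift along the tool's x, y, z in mm, a list of three; "roll": the turn about the tool's z in rad; "hand": the finger opening in mm, from 0 to 87.6. A call has 1 to 20 rows; each row is the pose to reach, as a shift and turn from the pose commanded when the call began, along the tool's axes at that moment; what a row does not reach only later rows make up. A row lasts 1/12 s, in which the tool goes at most 41.7 mm and 7.16 degrees, less where a joint would pass 70% of its speed; a pose out of reach is approached as far as the arm can. A call with a gripper value outside its range is refused whole. The fingers move at their own pace and stop on an object; the grip force is fixed at half the most. Time passes only in rows, so rows that repeat a pose let the fingers close. It gives the time, the measured TCP pose, the force and the opening at its end, in the units of the state.
- ctrl.get_obs(): the state, without advancing time (a new reading comes with each control period).
- cams.snapshot(name): name is "scene" or "top" or "wrist"; returns a dict with "img" (400x640x3 uint8, red, green, blue), "K" (3x3 intrinsics, pixels), "cam_to_world" (4x4, takes a point from camera to world coordinates); the wrist camera has in their place "T_tool_cam" (4x4, takes a point from camera to tool coordinates, whose origin is the TCP and whose axes are the flange's). Camera axes: x right, y down, z forward; pixel columns grow to the right and rows downward; lengths in m; the calibration is good to about 2 mm. A picture is of the moment at which its call begins: read the wrist's pose just before it. There is no depth.
- order.close_job(): hands the job in, once; it reports no verdict.
The state is a dict: "clock": time; "joint_pos": joint angles; "qvel": joint speeds; "tau": joint torques, N m; "tool_pos": TCP position; "orientation": TCP orientation; "force": force on the tool from outside, world axes, zero at the start; "moment": the same for the moment, N m; "opening": finger opening in m.
Only numpy, scipy, OpenCV 4.12 (cv2) and the standard library are available. Lean on these libraries where they do the work, as an engineer would, in place of code of your own. Each camera call takes 0.05 s, during which the arm holds its last target. There are 200 camera calls.

## Working session

There is one attempt and no reset: what is moved stays moved. The work goes in short steps, Python scripts to look and compute and a tool call to move; the robot and the scene stay as the last step left them, time stands still between calls to the robot, and variables do not carry over. Pictures are saved under pics/ and viewed, about 8 in all and at most 12, crops included, and the job is handed in when it is done.

Besides the shell and the picture viewer there is one more tool, called after "Request:" as name(argument=value, ...) on one line, values as JSON. jog_arm: Moves the arm, as the interface text tells. Its arguments: {"type":"object","properties":{"motion":{"type":"array"}},"required":["motion"]}

```bash
mkdir -p pics
python3 - <<'E'
from plant import ctrl,cams
import cv2,numpy as np
o=ctrl.get_obs();print(o)
for n in("scene","top"):
    s=cams.snapshot(n);cv2.imwrite(f"pics/{n}0.png",s["img"][:,:,::-1]);np.savez(f"{n}0.npz",**s)
    print(n,s["K"].round(1).tolist(),s["cam_to_world"].round(3).tolist())
s=cams.snapshot("wrist");print(s["K"].round(1).tolist(),s["T_tool_cam"].round(4).tolist())
E
```

```text
{'clock': 0.0, 'joint_pos': array([-5.74629600e+01,  2.05929300e+01,  6.34492239e-01, -1.98037346e-02,
       -7.01369636e+01, -1.65070836e+01]), 'qvel': array([-0.11739285,  0.04203139, -0.0737351 ,  0.0362611 ,  0.12592732,
        0.10101665]), 'tau': array([-6.23352043e-04, -5.82719493e+01,  2.93066007e+01,  6.99758694e+00,
        6.94809831e-03, -1.70301364e-04]), 'tool_pos': array([ 0.1862403 , -0.64830871,  0.23661226]), 'orientation': array([ 1.79903241e+02, -9.25991527e-03, -1.63976780e+02]), 'force': array([ 0.48144671,  0.27504572, -0.21728111]), 'moment': array([0.00245842, 0.03103548, 0.02450976]), 'opening': 0.08775890194519774}
scene [[437.1, 0.0, 318.1], [0.0, 437.1, 202.6], [0.0, 0.0, 1.0]] [[0.432, 0.536, -0.726, 1.164], [0.902, -0.273, 0.334, -0.437], [-0.019, -0.799, -0.601, 0.708], [0.0, 0.0, 0.0, 1.0]]
top [[362.1, 0.0, 323.7], [0.0, 362.1, 190.8], [0.0, 0.0, 1.0]] [[0.018, -0.997, 0.079, 0.366], [-1.0, -0.019, -0.009, -0.089], [0.01, -0.078, -0.997, 0.923], [0.0, 0.0, 0.0, 1.0]]
[[333.9, 0.0, 322.2], [0.0, 333.9, 199.5], [0.0, 0.0, 1.0]] [[-0.0014, -0.9512, -0.3085, 0.0841], [1.0, -0.0014, -0.0005, 0.0012], [0.0, -0.3085, 0.9512, -0.1474], [0.0, 0.0, 0.0, 1.0]]
```

View pics/top0.png

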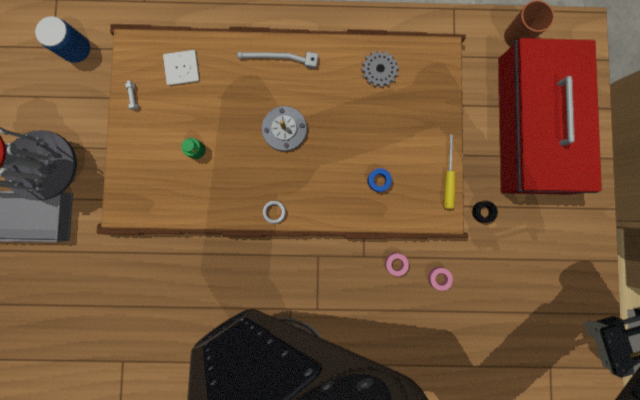

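View pics/scene0.png

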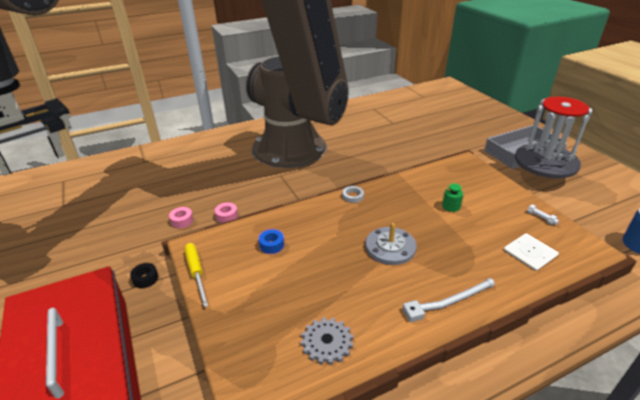

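Top view: blue ring (380,181), green head (193,148) and stand (284,129). The similar rings are black (485,212), pink (397,265) and (441,279), and bare steel (274,212). Only the blue one fits the description. I'll triangulate from both views and confirm with a crop.

```bash
cat > h.py <<'E'
import numpy as np,cv2
from scipy.spatial.transform import Rotation as R
def pose(o):
    T=np.eye(4);T[:3,:3]=R.from_euler('xyz',o["orientation"],degrees=True).as_matrix();T[:3,3]=o["tool_pos"];return T
def ray(K,T,p):
    d=T[:3,:3]@np.linalg.solve(K,[p[0],p[1],1.]);return T[:3,3],d/np.linalg.norm(d)
def plane(K,T,p,z):
    c,d=ray(K,T,p);return c+d*(z-c[2])/d[2]
def tri(a,b):
    A=np.zeros((3,3));y=np.zeros(3)
    for c,d in(a,b):
        P=np.eye(3)-np.outer(d,d);A+=P;y+=P@c
    return np.linalg.solve(A,y)
def mask(img,lo,hi):
    h=cv2.cvtColor(img,cv2.COLOR_RGB2HSV);return cv2.inRange(h,np.array(lo),np.array(hi))
BLUE=((105,120,60),(125,255,255));GREEN=((60,110,40),(85,255,255))
def blob(m,near=None,r=1e9):
    n,l,s,c=cv2.connectedComponentsWithStats(m)
    k=[i for i in range(1,n) if near is None or np.hypot(*(c[i]-near))<r]
    i=max(k,key=lambda i:s[i,4]);return c[i],s[i],(l==i).astype(np.uint8)
E
python3 - <<'E'
from h import *
t=np.load("top0.npz");s=np.load("scene0.npz")
for n,col,pt,ps in(("spacer",BLUE,(380,181),(271,241)),("head",GREEN,(193,148),(453,198))):
    a,b=blob(mask(t["img"],*col),pt,15),blob(mask(s["img"],*col),ps,15)
    print(n,a[0],a[1],b[0],b[1],tri(ray(t["K"],t["cam_to_world"],a[0]),ray(s["K"],s["cam_to_world"],b[0])).round(4))
for n,pt,ps in(("tip",(283,125.5),(392,225)),("flange",(284.5,129),(390,244)),("boardcorner",(463,236),(170,243))):
    print(n,tri(ray(t["K"],t["cam_to_world"],pt),ray(s["K"],s["cam_to_world"],ps)).round(4))
a=cv2.resize(t["img"][150:210,340:500],None,fx=5,fy=5,interpolation=2)
b=cv2.resize(s["img"][200:260,340:500],None,fx=5,fy=5,interpolation=2)
cv2.imwrite("pics/crop1.png",np.vstack([a,b])[:,:,::-1])
E
```

```text
spacer [379.54193548 179.8516129 ] [368 169  24  23 310] [270.86140725 240.95095949] [259 230  24  23 469] [ 0.4623 -0.2305  0.0597]
head [192.70061728 147.88888889] [182 138  23  20 324] [452.57333333 197.97333333] [443 184  19  27 375] [0.5286 0.2162 0.0718]
tip [0.5798 0.0023 0.1048]
flange [0.5835 0.0022 0.0536]
boardcorner [ 0.3322 -0.4366  0.0332]
```

View pics/crop1.png

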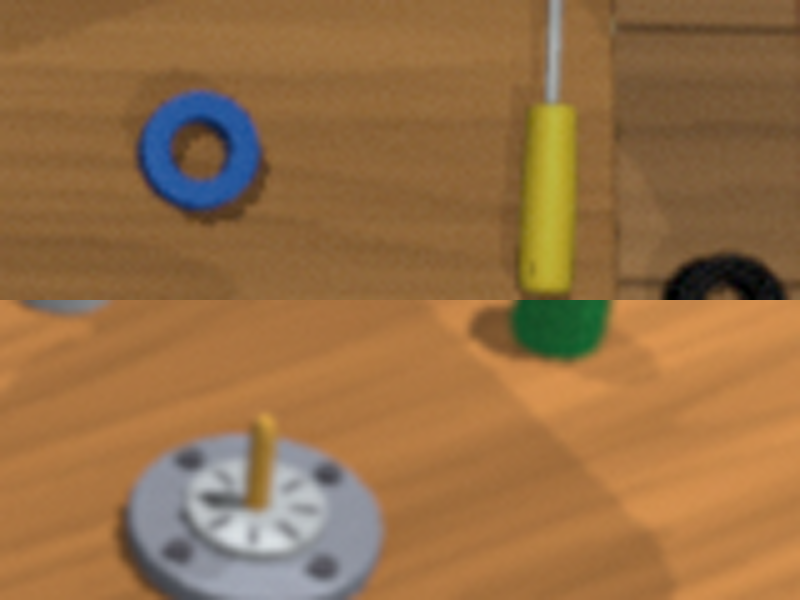

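Triangulation puts the slab at about z=0.036 and the post at about (0.580, 0.002). The crop shows a solid blue ring on the board, with its hole at (380,180) in the top image. The black ring lies off the board at (485,212). I'll move above the blue ring.

Request:
jog_arm(motion=[{"offset": [-30,25,5],"roll": 0,"hand": 87},{"offset": [-60,51,14],"roll": 0,"hand": 87},{"offset": [-90,77,20],"roll": 0,"hand": 87},{"offset": [-120,103,28],"roll": 0,"hand": 87},{"offset": [-150,128,34],"roll": 0,"hand": 87},{"offset": [-180,154,41],"roll": 0,"hand": 87},{"offset": [-210,180,48],"roll": 0,"hand": 87},{"offset": [-240,205,55],"roll": 0,"hand": 87},{"offset": [-270,231,62],"roll": 0,"hand": 87},{"offset": [-300,257,69],"roll": 0,"hand": 87},{"offset": [-330,282,76],"roll": 0,"hand": 87},{"offset": [-355,304,82],"roll": 0,"hand": 87},{"offset": [-372,318,86],"roll": 0,"hand": 87},{"offset": [-381,325,87],"roll": 0,"hand": 87},{"offset": [-381,325,87],"roll": 0,"hand": 87},{"offset": [-381,325,87],"roll": 0,"hand": 87},{"offset": [-381,325,87],"roll": 0,"hand": 87},{"offset": [-381,325,87],"roll": 0,"hand": 87}])

```text
clock: 1.65
tool_pos: [0.4623, -0.232, 0.1507]
orientation: [-180.0, 0.0, -164.0]
force: [-0.3, -1.1, 0.2]
opening: 0.0872
```

```bash
cat > look.py <<'E'
from h import *
from plant import ctrl,cams
def look(n):
    o=ctrl.get_obs();s=cams.snapshot("wrist");T=pose(o)
    cv2.imwrite(f"pics/{n}.png",s["img"][:,:,::-1]);return o,s["img"],s["K"],T@s["T_tool_cam"],T
E
python3 - <<'E'
from look import *
o,im,K,C,T=look("w1");print(o["clock"],o["tool_pos"],o["orientation"],o["force"])
c,s,m=blob(mask(im,*BLUE))
cn=max(cv2.findContours(m,0,1)[0],key=cv2.contourArea)
hn=cv2.findContours(m,2,1);
print(c,s,cv2.fitEllipse(cn))
for h in hn[0]: 
    if len(h)>20: print(cv2.fitEllipse(h))
p=plane(K,C,c,.062);print(p,T[:3,:3].T@(p-T[:3,3]))
E
```

```text
1.65 [ 0.46230705 -0.23201157  0.15072676] [-1.79995905e+02  6.66132392e-03 -1.64041745e+02] [-0.34388566 -1.12357349  0.19077611]
[324.94602422 209.25908373] [ 288  169   76   79 3798] ((325.3427734375, 208.86119079589844), (73.97150421142578, 77.75116729736328), 175.5455322265625)
((325.3427734375, 208.86119079589844), (73.97150421142578, 77.75116729736328), 175.5455322265625)
((359.49505615234375, 209.63133239746094), (4.599742412567139, 18.987430572509766), 172.8095703125)
((325.3352355957031, 207.02992248535156), (28.14089584350586, 37.482017517089844), 88.83836364746094)
[ 0.46156743 -0.22891751  0.062     ] [-0.00012923  0.00318451  0.08872654]
```

View pics/w1.png

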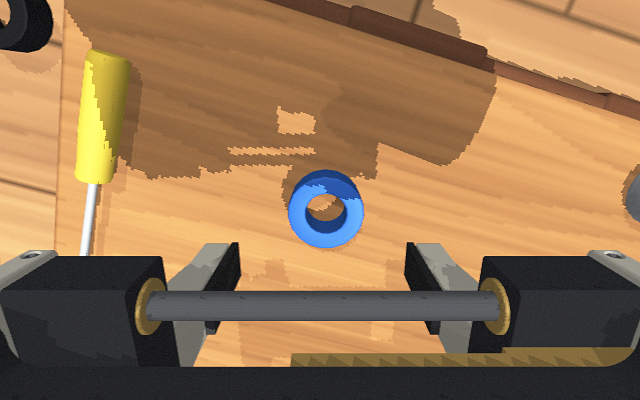

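The ring is centred at about (325,212), between the jaws, and nothing is in the fingers' way. I'll descend, centre on it and close.

Request:
jog_arm(motion=[{"offset": [-2,3,25],"roll": 0,"hand": 87},{"offset": [-2.5,3,50],"roll": 0,"hand": 87},{"offset": [-2.5,3,70],"roll": 0,"hand": 87},{"offset": [-2.5,3,85],"roll": 0,"hand": 87},{"offset": [-2.5,3,93],"roll": 0,"hand": 87},{"offset": [-2.5,3,98],"roll": 0,"hand": 87},{"offset": [-2.5,3,100],"roll": 0,"hand": 87},{"offset": [-2.5,3,100],"roll": 0,"hand": 87}])

```text
clock: 2.37
tool_pos: [0.463, -0.2282, 0.0559]
orientation: [-180.0, -0.1, -164.0]
force: [-20.8, 13.1, 63.6]
opening: 0.0874
```

Request:
jog_arm(motion=[{"offset": [0,0,0],"roll": 0,"hand": 70},{"offset": [0,0,0],"roll": 0,"hand": 62},{"offset": [0,0,0],"roll": 0,"hand": 56},{"offset": [0,0,0],"roll": 0,"hand": 50},{"offset": [0,0,0],"roll": 0,"hand": 45},{"offset": [0,0,0],"roll": 0,"hand": 45},{"offset": [0,0,0],"roll": 0,"hand": 45},{"offset": [0,0,0],"roll": 0,"hand": 45}])

```text
clock: 3.03
tool_pos: [0.4674, -0.2283, 0.0561]
orientation: [-179.8, 0.4, -163.9]
force: [-9.3, 10.3, 47.0]
opening: 0.0552
```

The fingertips met the slab at TCP z≈0.056, so the slab is at about 0.045, higher than triangulated. The ring is gripped (55 mm). I'll lift and then look at the stand.

Request:
jog_arm(motion=[{"offset": [0,0,-3],"roll": 0,"hand": 45},{"offset": [0,0,-7],"roll": 0,"hand": 45},{"offset": [0,0,-15],"roll": 0,"hand": 45},{"offset": [0,0,-30],"roll": 0,"hand": 45},{"offset": [0,0,-55],"roll": 0,"hand": 45},{"offset": [0,0,-80],"roll": 0,"hand": 45},{"offset": [0,0,-105],"roll": 0,"hand": 45},{"offset": [0,0,-125],"roll": 0,"hand": 45},{"offset": [0,0,-135],"roll": 0,"hand": 45},{"offset": [0,0,-140],"roll": 0,"hand": 45},{"offset": [0,0,-140],"roll": 0,"hand": 45},{"offset": [0,0,-140],"roll": 0,"hand": 45}])

```text
clock: 4.03
tool_pos: [0.4638, -0.2275, 0.1896]
orientation: [179.9, -0.1, -164.0]
force: [-0.5, -0.4, -0.1]
opening: 0.0551
```

Request:
jog_arm(motion=[{"offset": [-12,18,0],"roll": 0,"hand": 45},{"offset": [-25,38,0],"roll": 0,"hand": 45},{"offset": [-40,60,0],"roll": 0,"hand": 45},{"offset": [-55,83,0],"roll": 0,"hand": 45},{"offset": [-70,105,0],"roll": 0,"hand": 45},{"offset": [-85,128,0],"roll": 0,"hand": 45},{"offset": [-100,150,0],"roll": 0,"hand": 45},{"offset": [-113,170,0],"roll": 0,"hand": 45},{"offset": [-121,182,0],"roll": 0,"hand": 45},{"offset": [-125,188,0],"roll": 0,"hand": 45},{"offset": [-125,188,0],"roll": 0,"hand": 45},{"offset": [-125,188,0],"roll": 0,"hand": 45},{"offset": [-125,188,0],"roll": 0,"hand": 45}])

```text
clock: 5.12
tool_pos: [0.5321, -0.0133, 0.1902]
orientation: [-180.0, -0.1, -164.0]
force: [-0.3, -0.7, -0.6]
opening: 0.0548
```

Run:
```python
from look import *
o,im,K,C,T=look("w2");print(o["clock"],o["tool_pos"],o["orientation"],o["opening"])
np.savez("w2.npz",im=im,K=K,C=C,T=T)
```

```text
5.1167 [ 0.53206976 -0.01330683  0.1901807 ] [-1.79999226e+02 -5.41130988e-02 -1.64011217e+02] 0.05480665554013527
```

View pics/w2.png

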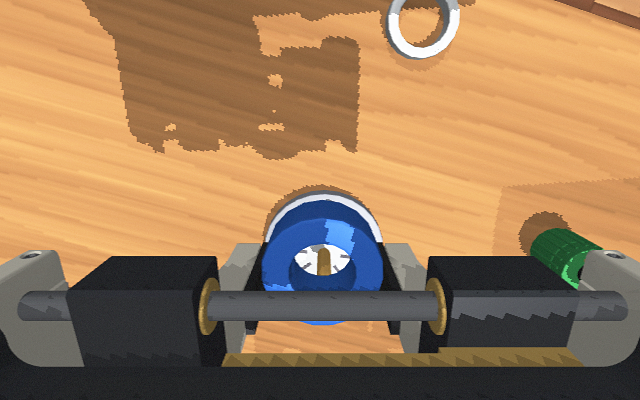

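The post shows through the ring near (323,262), so "up" in the image is tool +x. I'll move past the stand so that it comes clear of the gripper.

Request:
jog_arm(motion=[{"offset": [-12,0,0],"roll": 0,"hand": 45},{"offset": [-30,0,0],"roll": 0,"hand": 45},{"offset": [-50,0,0],"roll": 0,"hand": 45},{"offset": [-70,0,0],"roll": 0,"hand": 45},{"offset": [-88,0,0],"roll": 0,"hand": 45},{"offset": [-100,0,0],"roll": 0,"hand": 45},{"offset": [-105,0,0],"roll": 0,"hand": 45},{"offset": [-105,0,0],"roll": 0,"hand": 45},{"offset": [-105,0,0],"roll": 0,"hand": 45},{"offset": [-105,0,0],"roll": 0,"hand": 45}])

```text
clock: 6.0
tool_pos: [0.6329, 0.0162, 0.1906]
orientation: [180.0, -0.0, -164.0]
force: [-0.1, -0.1, -0.0]
opening: 0.0548
```

Run:
```python
from look import *
o,im,K,C,T=look("w3");print(o["clock"],o["tool_pos"],o["orientation"],o["opening"])
np.savez("w3.npz",im=im,K=K,C=C,T=T)
```

```text
6.0 [0.63290573 0.01617361 0.19059925] [ 1.79991512e+02 -1.32426212e-02 -1.63997448e+02] 0.054823899394182335
```

View pics/w3.png

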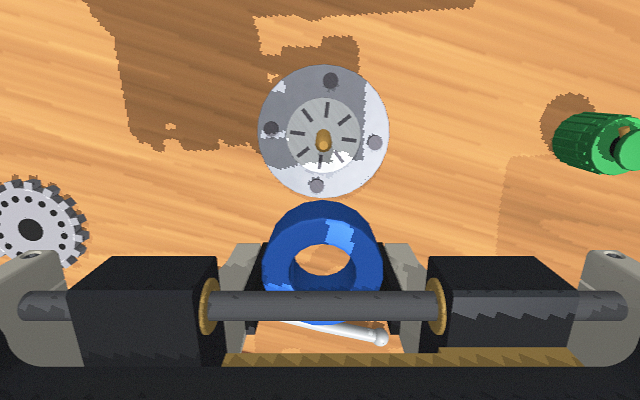

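Run:
```python
from look import *
d=np.load("w3.npz");im,K,C,T=d["im"],d["K"],d["C"],d["T"]
g=lambda p,z:plane(K,C,p,z)
for n,p,z in(("flange",(323.5,131),.059),("disc",(324.5,133.5),.065)):
    q=g(p,z);print(n,q.round(4),(T[:3,:3].T@(q-T[:3,3])*1e3).round(1))
m=mask(im,(12,120,60),(28,255,255));c,s,l=blob(m,(323,140),20);print("brass",c,s)
q=g((323,s[1]+s[3]-2),.113);print("tip",q.round(4),(T[:3,:3].T@(q-T[:3,3])*1e3).round(1))
b=mask(im,(100,120,40),(128,255,255));c,s,l=blob(b);print("ring",s)
Ci=np.linalg.inv(np.linalg.inv(T)@C);a=np.linspace(0,6.28,100)
for z in(-.015,.011):
    P=np.c_[.028*np.cos(a),.028*np.sin(a),0*a+z,0*a+1]@Ci.T;uv=P[:,:3]@K.T;uv=uv[:,:2]/uv[:,2:];print(z,uv.min(0),uv.max(0))
ct,st,lt=blob(mask(im,(60,110,40),(85,255,255)),(600,145),60);print("head",ct,st)
print((np.linalg.inv(T)@C).round(4))
```

```text
flange [0.5813 0.0038 0.059 ] [ 53.    2.3 131.6]
disc [0.5824 0.0049 0.065 ] [ 51.7   3.1 125.6]
brass [322.85663082 140.49820789] [315 129  16  23 279]
tip [0.5879 0.0051 0.113 ] [46.4  1.7 77.6]
ring [ 261  200  123   91 7788]
-0.015 [258.100023  228.7754229] [381.38144587 336.39593918]
0.011 [267.09099239 208.52859288] [373.07153626 303.66990956]
head [598.29562457 142.65223305] [ 552  112   88   63 4411]
[[-1.400e-03 -9.512e-01 -3.085e-01  8.410e-02]
 [ 1.000e+00 -1.400e-03 -5.000e-04  1.200e-03]
 [ 0.000e+00 -3.085e-01  9.512e-01 -1.474e-01]
 [ 0.000e+00  0.000e+00  0.000e+00  1.000e+00]]
```

The stand is at tool (≈50, 2.5) mm and the ring is held about 5 mm along tool +x. I'll shift by (+45, +2) and descend with a force check.

Request:
jog_arm(motion=[{"offset": [15,1,0],"roll": 0,"hand": 45},{"offset": [32,2,0],"roll": 0,"hand": 45},{"offset": [42,2,0],"roll": 0,"hand": 45},{"offset": [45,2,0],"roll": 0,"hand": 45},{"offset": [45,2,10],"roll": 0,"hand": 45},{"offset": [45,2,25],"roll": 0,"hand": 45},{"offset": [45,2,40],"roll": 0,"hand": 45},{"offset": [45,2,52],"roll": 0,"hand": 45},{"offset": [45,2,62],"roll": 0,"hand": 45},{"offset": [45,2,72],"roll": 0,"hand": 45},{"offset": [45,2,80],"roll": 0,"hand": 45},{"offset": [45,2,80],"roll": 0,"hand": 45},{"offset": [45,2,80],"roll": 0,"hand": 45}])

```text
clock: 7.13
tool_pos: [0.5897, 0.0061, 0.1102]
orientation: [-180.0, -0.0, -164.0]
force: [-0.4, -0.3, 0.2]
opening: 0.0547
```

Run:
```python
from look import *
o,im,K,C,T=look("w4");cv2.imwrite("pics/w4c.png",cv2.resize(im[180:350,200:460],None,fx=3,fy=3)[:,:,::-1]);print(o["tool_pos"])
```

```text
[0.58974975 0.00605504 0.11019573]
```

View pics/w4c.png

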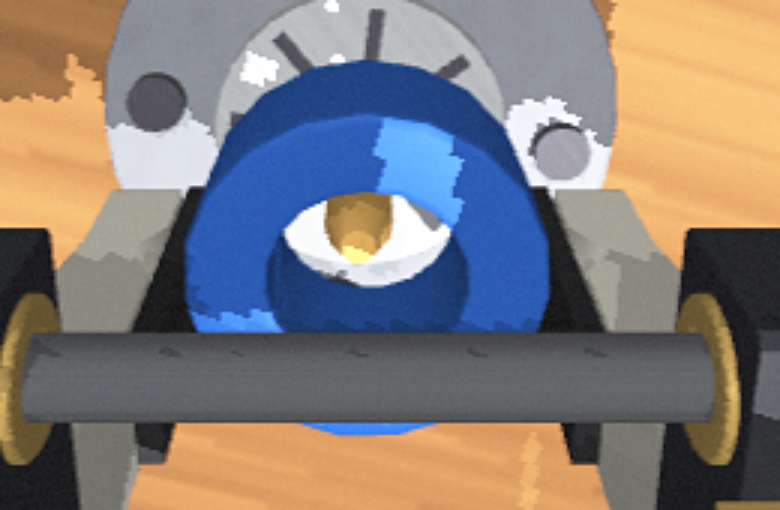

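The post tip, at crop (360,250), is inside and near the centre of the hole, with no force. I'll lower to just above the seat and release.

Request:
jog_arm(motion=[{"offset": [0,0,8],"roll": 0,"hand": 45},{"offset": [0,0,16],"roll": 0,"hand": 45},{"offset": [0,0,23],"roll": 0,"hand": 45},{"offset": [0,0,28],"roll": 0,"hand": 45},{"offset": [0,0,31],"roll": 0,"hand": 45},{"offset": [0,0,33],"roll": 0,"hand": 45},{"offset": [0,0,33],"roll": 0,"hand": 45},{"offset": [0,0,33],"roll": 0,"hand": 45}])

```text
clock: 7.85
tool_pos: [0.5898, 0.0061, 0.0776]
orientation: [-180.0, 0.0, -164.0]
force: [0.2, 0.3, 0.1]
opening: 0.0551
```

Request:
jog_arm(motion=[{"offset": [0,0,0],"roll": 0,"hand": 58},{"offset": [0,0,0],"roll": 0,"hand": 62},{"offset": [0,0,0],"roll": 0,"hand": 70},{"offset": [0,0,0],"roll": 0,"hand": 80},{"offset": [0,0,0],"roll": 0,"hand": 80},{"offset": [0,0,-10],"roll": 0,"hand": 80},{"offset": [0,0,-25],"roll": 0,"hand": 80},{"offset": [0,0,-45],"roll": 0,"hand": 80},{"offset": [0,0,-70],"roll": 0,"hand": 80},{"offset": [0,0,-95],"roll": 0,"hand": 80},{"offset": [0,0,-112],"roll": 0,"hand": 80},{"offset": [-20,0,-122],"roll": 0,"hand": 80},{"offset": [-40,0,-122],"roll": 0,"hand": 80},{"offset": [-45,0,-122],"roll": 0,"hand": 80},{"offset": [-45,0,-122],"roll": 0,"hand": 80},{"offset": [-45,0,-122],"roll": 0,"hand": 80}])

```text
clock: 9.18
tool_pos: [0.6324, 0.0184, 0.1993]
orientation: [180.0, -0.1, -164.0]
force: [0.4, -0.1, -0.4]
opening: 0.0804
```

Run:
```python
from look import *
o,im,K,C,T=look("w5");print(o["tool_pos"])
np.savez("w5.npz",im=im,K=K,C=C,T=T)
c,s,l=blob(mask(im,*BLUE));print(c,s)
q=plane(K,C,c,.085);print(q.round(4),(T[:3,:3].T@(q-T[:3,3])*1e3).round(1))
t=np.load("top0.npz");print(plane(t["K"],t["cam_to_world"],(192.7,147.9),.085).round(4))
```

```text
[0.63239853 0.01844734 0.19932658]
[321.98432502 137.71209213] [ 287  100   72   74 3126]
[0.5842 0.0057 0.085 ] [ 49.8   1.  114.4]
[0.5262 0.2117 0.085 ]
```

View pics/w5.png

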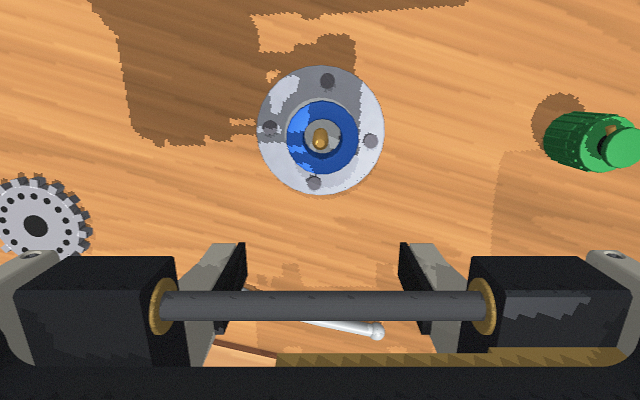

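The ring lies flat round the post: ring centre (322,138), post tip (321,139). Next is the head.

Request:
jog_arm(motion=[{"offset": [0,15,0],"roll": 0,"hand": 87},{"offset": [0,40,0],"roll": 0,"hand": 87},{"offset": [0,68,0],"roll": 0,"hand": 87},{"offset": [0,96,0],"roll": 0,"hand": 87},{"offset": [-1,124,0],"roll": 0,"hand": 87},{"offset": [-2,152,0],"roll": 0,"hand": 87},{"offset": [-3,178,0],"roll": 0,"hand": 87},{"offset": [-3,200,0],"roll": 0,"hand": 87},{"offset": [-3,212,0],"roll": 0,"hand": 87},{"offset": [-3,216,0],"roll": 0,"hand": 87},{"offset": [-3,216,0],"roll": 0,"hand": 87},{"offset": [-3,216,0],"roll": 0,"hand": 87},{"offset": [-3,216,0],"roll": 0,"hand": 87}])

```text
clock: 10.32
tool_pos: [0.5763, 0.226, 0.1996]
orientation: [-180.0, -0.0, -164.0]
force: [0.5, -0.9, 0.2]
opening: 0.087
```

Run:
```python
from look import *
o,im,K,C,T=look("w6");print(o["tool_pos"])
np.savez("w6.npz",im=im,K=K,C=C,T=T)
m=mask(im,*GREEN);c,s,l=blob(m);print(c,s)
n,L,S,cc=cv2.connectedComponentsWithStats(m);print([(S[i].tolist(),cc[i].round(1).tolist()) for i in range(1,n) if S[i,4]>60])
```

```text
[0.57627628 0.22603122 0.19958846]
[326.90732842 137.98720434] [ 298  107   58   61 2579]
[([298, 107, 58, 61, 2579], [326.9, 138.0])]
```

View pics/w6.png

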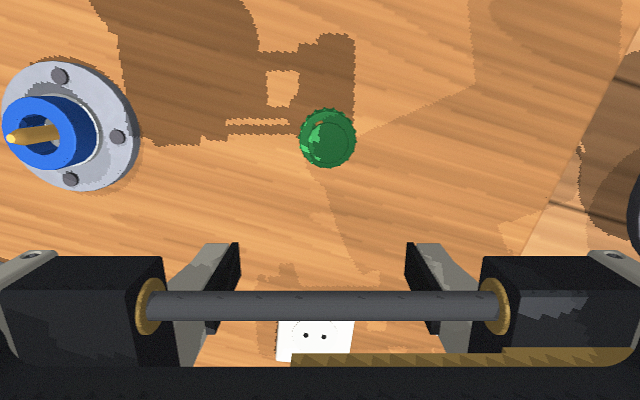

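The head is at (327,138), which is about tool (+49, +5). I'll centre on it, descend to 22 mm above the slab and grip.

Request:
jog_arm(motion=[{"offset": [15,2,0],"roll": 0,"hand": 87},{"offset": [35,5,0],"roll": 0,"hand": 87},{"offset": [46,5,5],"roll": 0,"hand": 87},{"offset": [49,5,15],"roll": 0,"hand": 87},{"offset": [49,5,35],"roll": 0,"hand": 87},{"offset": [49,5,60],"roll": 0,"hand": 87},{"offset": [49,5,85],"roll": 0,"hand": 87},{"offset": [49,5,107],"roll": 0,"hand": 87},{"offset": [49,5,122],"roll": 0,"hand": 87},{"offset": [49,5,130],"roll": 0,"hand": 87},{"offset": [49,5,132],"roll": 0,"hand": 87},{"offset": [49,5,132],"roll": 0,"hand": 87},{"offset": [49,5,132],"roll": 0,"hand": 87}])

```text
clock: 11.45
tool_pos: [0.5285, 0.2184, 0.0683]
orientation: [180.0, 0.1, -164.0]
force: [-0.5, 0.2, -0.5]
opening: 0.0874
```

Request:
jog_arm(motion=[{"offset": [0,0,0],"roll": 0,"hand": 75},{"offset": [0,0,0],"roll": 0,"hand": 62},{"offset": [0,0,0],"roll": 0,"hand": 54},{"offset": [0,0,0],"roll": 0,"hand": 50},{"offset": [0,0,0],"roll": 0,"hand": 46},{"offset": [0,0,0],"roll": 0,"hand": 42},{"offset": [0,0,0],"roll": 0,"hand": 36},{"offset": [0,0,0],"roll": 0,"hand": 36},{"offset": [0,0,0],"roll": 0,"hand": 36}])

```text
clock: 12.2
tool_pos: [0.5277, 0.2182, 0.0676]
orientation: [-180.0, -0.0, -164.0]
force: [-0.8, -0.1, 1.8]
opening: 0.0436
```

Request:
jog_arm(motion=[{"offset": [0,0,-5],"roll": 0,"hand": 36},{"offset": [0,0,-15],"roll": 0,"hand": 36},{"offset": [0,0,-35],"roll": 0,"hand": 36},{"offset": [0,0,-60],"roll": 0,"hand": 36},{"offset": [0,0,-85],"roll": 0,"hand": 36},{"offset": [0,0,-110],"roll": 0,"hand": 36},{"offset": [0,0,-128],"roll": 0,"hand": 36},{"offset": [0,0,-137],"roll": 0,"hand": 36},{"offset": [0,0,-140],"roll": 0,"hand": 36},{"offset": [0,0,-140],"roll": 0,"hand": 36}])

```text
clock: 13.03
tool_pos: [0.5277, 0.2183, 0.2081]
orientation: [180.0, 0.1, -164.0]
force: [-0.0, -0.7, -0.7]
opening: 0.0437
```

Request:
jog_arm(motion=[{"offset": [0,-10,0],"roll": 0,"hand": 36},{"offset": [0,-25,0],"roll": 0,"hand": 36},{"offset": [0,-45,0],"roll": 0,"hand": 36},{"offset": [0,-68,0],"roll": 0,"hand": 36},{"offset": [0,-90,0],"roll": 0,"hand": 36},{"offset": [0,-113,0],"roll": 0,"hand": 36},{"offset": [-10,-125,0],"roll": 0,"hand": 36},{"offset": [-20,-135,0],"roll": 0,"hand": 36},{"offset": [-35,-152,0],"roll": 0,"hand": 36},{"offset": [-46,-172,0],"roll": 0,"hand": 36},{"offset": [-46,-190,0],"roll": 0,"hand": 36},{"offset": [-46,-205,0],"roll": 0,"hand": 36},{"offset": [-46,-215,0],"roll": 0,"hand": 36},{"offset": [-46,-220,0],"roll": 0,"hand": 36},{"offset": [-46,-220,0],"roll": 0,"hand": 36},{"offset": [-46,-220,0],"roll": 0,"hand": 36},{"offset": [-46,-220,0],"roll": 0,"hand": 36}])

```text
clock: 14.45
tool_pos: [0.6325, 0.0201, 0.2077]
orientation: [180.0, 0.0, -163.9]
force: [0.1, 0.5, -0.6]
opening: 0.0438
```

Run:
```python
from look import *
o,im,K,C,T=look("w7");print(o["tool_pos"],o["opening"])
np.savez("w7.npz",im=im,K=K,C=C,T=T)
c,s,l=blob(mask(im,*BLUE),(322,135),60);print(c,s)
q=plane(K,C,c,.085);print(q.round(4),(T[:3,:3].T@(q-T[:3,3])*1e3).round(1))
c,s,l=blob(mask(im,*GREEN));print("head",c,s)
Ci=np.linalg.inv(np.linalg.inv(T)@C);a=np.linspace(0,6.28,100)
for n,r,z in(("bot",.023,.0226),("bodytop",.023,-.0234),("disc",.015,-.0394)):
    P=np.c_[r*np.cos(a),r*np.sin(a),0*a+z,0*a+1]@Ci.T;uv=P[:,:3]@K.T;uv=uv[:,:2]/uv[:,2:];print(n,uv.min(0).round(),uv.max(0).round())
```

```text
[0.63248708 0.02013593 0.20773265] 0.04384225201964274
[319.97823129 135.48741497] [ 286   99   70   72 2940]
[0.5842 0.0057 0.085 ] [ 50.4  -0.6 122.7]
head [322.70769758 256.60380593] [ 273  214  100   77 5833]
bot [279. 210.] [361. 284.]
bodytop [266. 248.] [373. 340.]
disc [280. 287.] [358. 352.]
```

View pics/w7.png

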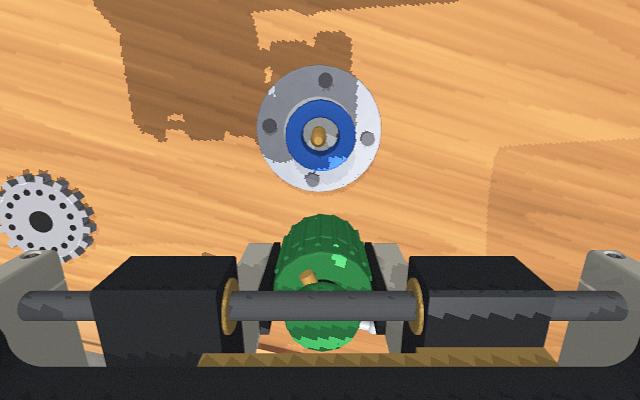

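The head is held upright and centred within about 1–2 mm. The spacer and post are at tool (≈50, −0.6). I'll shift (+51, −0.5) and lower.

Request:
jog_arm(motion=[{"offset": [12,0,0],"roll": 0,"hand": 36},{"offset": [30,-0.5,0],"roll": 0,"hand": 36},{"offset": [45,-0.5,0],"roll": 0,"hand": 36},{"offset": [51,-0.5,0],"roll": 0,"hand": 36},{"offset": [51,-0.5,0],"roll": 0,"hand": 36},{"offset": [51,-0.5,12],"roll": 0,"hand": 36},{"offset": [51,-0.5,30],"roll": 0,"hand": 36},{"offset": [51,-0.5,46],"roll": 0,"hand": 36},{"offset": [51,-0.5,58],"roll": 0,"hand": 36},{"offset": [51,-0.5,66],"roll": 0,"hand": 36},{"offset": [51,-0.5,73],"roll": 0,"hand": 36},{"offset": [51,-0.5,79],"roll": 0,"hand": 36},{"offset": [51,-0.5,84],"roll": 0,"hand": 36},{"offset": [51,-0.5,84],"roll": 0,"hand": 36},{"offset": [51,-0.5,84],"roll": 0,"hand": 36}])

```text
clock: 15.75
tool_pos: [0.584, 0.005, 0.1237]
orientation: [-180.0, 0.0, -164.0]
force: [0.2, -0.4, -0.5]
opening: 0.0434
```

Request:
jog_arm(motion=[{"offset": [0,0,3],"roll": 0,"hand": 36},{"offset": [0,0,6],"roll": 0,"hand": 36},{"offset": [0,0,8],"roll": 0,"hand": 36},{"offset": [0,0,8],"roll": 0,"hand": 36},{"offset": [0,0,8],"roll": 0,"hand": 36}])

```text
clock: 16.17
tool_pos: [0.5838, 0.0049, 0.1155]
orientation: [-180.0, -0.0, -164.0]
force: [-0.2, 0.3, -0.7]
opening: 0.0436
```

Request:
jog_arm(motion=[{"offset": [0,0,1],"roll": 0,"hand": 36},{"offset": [0,0,1.5],"roll": 0,"hand": 36},{"offset": [0,0,1.5],"roll": 0,"hand": 36}])

```text
clock: 16.42
tool_pos: [0.5838, 0.005, 0.114]
orientation: [180.0, -0.0, -164.0]
force: [-0.0, 0.1, -0.8]
opening: 0.0436
```

Request:
jog_arm(motion=[{"offset": [0,0,0],"roll": 0,"hand": 46},{"offset": [0,0,0],"roll": 0,"hand": 52},{"offset": [0,0,0],"roll": 0,"hand": 62},{"offset": [0,0,0],"roll": 0,"hand": 75},{"offset": [0,0,0],"roll": 0,"hand": 80},{"offset": [0,0,-3],"roll": 0,"hand": 80},{"offset": [0,0,-12],"roll": 0,"hand": 80},{"offset": [0,0,-30],"roll": 0,"hand": 80},{"offset": [0,0,-55],"roll": 0,"hand": 80},{"offset": [0,0,-80],"roll": 0,"hand": 80},{"offset": [0,0,-105],"roll": 0,"hand": 80},{"offset": [0,0,-120],"roll": 0,"hand": 80},{"offset": [-20,0,-120],"roll": 0,"hand": 80},{"offset": [-45,0,-120],"roll": 0,"hand": 80},{"offset": [-60,0,-120],"roll": 0,"hand": 80},{"offset": [-60,0,-120],"roll": 0,"hand": 80},{"offset": [-60,0,-120],"roll": 0,"hand": 80}])

```text
clock: 17.83
tool_pos: [0.6417, 0.0216, 0.2341]
orientation: [-180.0, -0.0, -164.0]
force: [-1.4, -0.6, -0.3]
opening: 0.0802
```

Run:
```python
from look import *
o,im,K,C,T=look("w8");print(o["clock"],o["tool_pos"],o["force"])
s=cams.snapshot("scene")["img"]
a=cv2.resize(im[40:240,170:470],(600,400))
cv2.imwrite("pics/fin.png",np.hstack([a[:,100:500],cv2.resize(s[180:280,340:440],(400,400))])[:,:,::-1])
```

```text
17.8333 [0.641725   0.02160366 0.2341233 ] [-1.36187447 -0.58289809 -0.28051513]
```

View pics/fin.png

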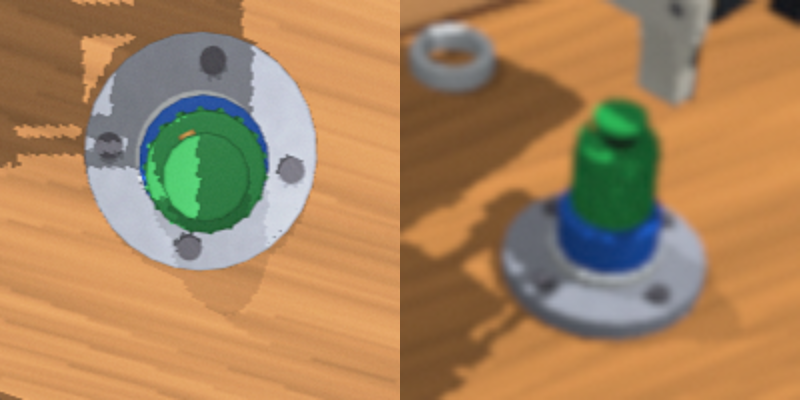

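The head stands upright on the blue spacer, over the support, and the gripper is clear. I'll hand in.

```bash
python3 -c "
from plant import order;print(order.close_job())"
```

```text
the job is handed in; nothing more can be done
None
```

I put the blue spacer over the brass post onto the filter support and released it. The green sprinkler head then went upright on top, also released, and I handed the job in at about 18 s on the robot's clock. The hand-in gave no verdict.

**Last checks:** in the wrist and scene pictures the spacer lies flat on the support and the head stands upright and centred on it. The gripper is open and more than 10 cm clear. I judged the final fit by eye and did not measure the end poses. No noticeable contact force showed while either part was lowered.

**What disagreed:**
- **Slab height:** my first estimate from the two cameras was 0.036 m. The fingertips met the slab about 9 mm higher, at 0.045 m, with up to about 64 N at the wrist (limit 120 N) during the spacer grasp. I used 0.045 m from then on; the flange's size in the wrist camera gave 0.044 m.
- **Post position:** its tip and base differed by about 4 mm in the wrist view, well inside the 9 mm clearance.

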